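Refit the drip-tray grille and slide the milk pot back onto it

TASK

Put the drip tray back into service: tip the loose grille, hook its back edge (the one away from the black tab) under the tray's orange lip, then swing the front down until it lies flat in the tray. Then, without lifting or tipping it over, slide the blue milk pot up the ramp and leave it standing in the middle of the grille, between the tab and the lip. Leave everything else on the counter undisturbed.

Things in the scene. Friction and masses are not known exactly. Their poses are not given: they have to be found in the camera images.
- tray: Low dark drip tray fixed to the counter, 187 (x) by 254 mm (y, with ramps), same left and right. Origin: its centre, on the counter; x to the lip (back), z up. Open well x -86.5 to 86.5, y -75 to 75 mm. Two ledges in it, 20 mm wide along front and back, top at z = 6, carry the grille. Side rims 7 mm thick, top z = 12, flush with the seated grille
- tray_lip (a point): middle of the lower inner edge of the orange lip: x = 71.5, y = 0, z = 23 mm in the tray's frame. The lip is 4 mm thick and overhangs the well all along the back, from here to the back wall (x = 86.5)
- tray_front (a point): middle of the top inner edge of the front rim: x = -86.5, y = 0, z = 20 mm in the tray's frame. The rim is 7 mm thick
- ramp_left (a point): middle of the foot of the grey ramp on the tray's +y side: x = 0, y = 127, z = 0 in the tray's frame. The ramp is as long as the tray and rises to z = 12 mm at y = 82
- ramp_right (a point): the same on the tray's -y side: x = 0, y = -127, z = 0 in the tray's frame
- grille: Loose steel grille, 165 (x) by 140 (y) by 6 mm thick, 0.3 to 0.5 kg, flat on the counter beside the tray. Origin: centre of its underside; x to its back edge (x = 82.5), z up. Upright black tab to grip near the front: centre x = -72, y = 0; 10 mm thick (x), 60 long (y), z 6 to 44, flat faces. Seated: origin 6 mm above the tray's, axes parallel, play 4 mm either way in x, 5 in y
- grille_tab (a point): centre of the tab's top face: x = -72, y = 0, z = 44 mm in the grille's frame
- grille_rear (a point): middle of the grille's lower back edge: x = 82.5, y = 0, z = 0 mm in the grille's frame
- pot: Squat closed round milk pot, blue with a steel band and a white lid, 96 mm across, 75 mm tall, 0.45 to 0.85 kg, slippery smooth enamel all round (friction about 0.3), too wide to grip, standing at the side of the tray where the grille is not. Origin: centre of its underside, z up
- mug: a bystander: leave it standing where it is. Origin: centre of its underside, z up. White cup, up to 72 mm across, 70 mm tall
- jug: a bystander: leave it standing where it is. Origin: centre of its underside, z up. Steel milk jug with a handle on its +y side, 80 mm across, 115 mm with the handle, 95 mm tall
- syrup: a bystander: leave it standing where it is. Origin: centre of its underside, z up. Amber glass bottle, 66 mm across, 170 mm tall
- sugar: a bystander: leave it standing where it is. Origin: centre of its underside, z up. Clear jar with a steel cap, 76 mm across, 90 mm tall
- tamper: a bystander: leave it standing where it is. Origin: centre of its underside, z up. Steel coffee tamper on its face, 58 mm across, 85 mm tall
- portafilter: a bystander: leave it where it is. Steel filter holder, 70 mm across, 30 mm tall, with a black handle that reaches 172 mm from the centre along its -x axis. Origin: centre of the underside of its round part

How it is judged:
On the way, in this order (a step that is already met when the one before it is completed fails the run):
1. the grille's back edge is under the lip while its front is still tipped up (more than 4 degrees) (x of grille_rear in the frame of tray between 0.0735 and 0.095 m and z of grille_rear in the frame of tray between 0.002 and 0.02 m and y of grille_rear in the frame of tray between -0.015 and 0.015 m and angle between grille's own z axis and vertical above 0.07 rad and x of grille_tab in the frame of tray below -0.03 m), for 0.1 s.
2. the grille lies flat in the tray, back edge under the lip (x of grille in the frame of tray between -0.008 and 0.008 m and y of grille in the frame of tray between -0.009 and 0.009 m and z of grille in the frame of tray between 0.003 and 0.0085 m and angle between grille's own z axis and vertical below 0.035 rad and x of grille_tab in the frame of tray below -0.05 m and angle between the x axis of grille and the x axis of tray, either way round below 0.1 rad), for 0.2 s.
At the end, for the whole second after the job is handed in: The grille lies flat on the tray's ledges (within 8 mm in x, 9 mm in y, tilt under 2 degrees), tab at the front, back edge under the lip; the pot stands upright and still on it, its centre within 24 mm of the tray's middle sideways (y) and from -25 to 30 mm in the tray's x (all of step 2 and x of pot in the frame of tray between -0.025 and 0.03 m and y of pot in the frame of tray between -0.024 and 0.024 m and z of pot in the frame of tray between 0.009 and 0.016 m and angle between pot's own z axis and vertical below 0.05 rad and linear speed of each of pot, grille below 0.01 m/s); the robot touches nothing.
It fails at once if the pot is lifted (underside more than 40 mm up) (height (world z) of pot above 0.04 m).
It fails at once if the pot tips more than 30 degrees (angle between pot's own z axis and vertical above 0.52 rad).
It fails at once if a bystander is moved more than 30 mm (distance of any of mug, jug, syrup, sugar, tamper, portafilter from where it was at the start of the episode above 0.03 m).
It fails at once if a bystander is tipped over (angle between any of mug, jug, syrup, sugar, tamper, portafilter's own z axis and vertical above 0.5 rad).
It also fails if it takes over 58 s, if anything falls off the work surface, if the arm or the gripper's body presses on something with over 40 N, if the wrist force passes 120 N, or if a joint passes its speed limit or range.

ROBOT

A 7-joint arm with a two-finger parallel gripper is mounted at the origin on the work surface. World frame = base frame: x ahead of the robot, y to its left, z up, the work surface at z = 0. Lengths are in m, angles in rad, forces in N, time in s.
With the tool pointing down it reaches from about 0.35 to 0.9 m from the base axis. Payload 8.1 kg.
Tool frame: the origin (TCP) lies at the centre of the arm's flange, where the gripper is bolted on; the fingertips stand 178 mm ahead of it and the grasp point (between the pads) lies 159 mm ahead of it; z points along the fingers, y is the direction in which the jaws open and shut (so a half turn about z gives the same grasp; the last joint's range is limited). The gripper opens to 92 mm and grips with 3 to 60 N. Pads are 19 mm wide; open, the fingers measure 130 mm over their backs; the gripper's body (75 mm by 190 mm) begins 47 mm behind the grasp point.
Start: joints at [-1.451, 0.434, 0.025, 1.573, -0.012, 1.134, -0.075], TCP at [0.138, 0.61, 0.405] pointing down, gripper open.
Joint ranges: [-2.62, 2.62], [-0.44, 2.09], [-1.27, 1.32], [0.08, 2.57], [-1.32, 4.46], [0.12, 2], [-2.74, 2.74]. Speed limits (rad/s): [2.22, 2.22, 3.01, 3.01, 3.14, 3.14, 3.14].

INTERFACE

Orientations are given as a rotation vector (axis times angle).
In Python, from cell import arm, get_image, camera_model gives the robot as it stands. The module is installed in compiled form; this text tells all that it offers.
- The arm moves only by the shell command python3 -m pendant 'ROWS' [FORCE]. ROWS is JSON, a list that holds one entry, the list of rows, each a list of 7 numbers: the shift along the tool's x, y, z in mm, then the turn, a rotation vector about the tool's x, y, z in rad, then the closure, from -1 (fully open) to 1 (shut). In form: [[[x, y, z, rx, ry, rz, hand], ...]]. A call has 1 to 20 rows; each row is the pose to reach, as a shift and turn from the pose commanded when the call began, along the tool's axes at that moment; what a row does not reach only later rows make up. A row lasts 1/8 s, in which the tool goes at most 62.5 mm and 10.7 degrees, less where a joint would pass 70% of its speed; a pose out of reach is approached as far as the arm can. A call with a gripper value outside its range is refused whole. The fingers move at their own pace and stop on an object; FORCE is the grip in N (left out, the last holds). Time passes only in rows, so rows that repeat a pose let the fingers close. It gives the time, the measured TCP pose, the force and the opening at its end, in the units of the state.
- arm.observe(): the state, without advancing time (a new reading comes with each control period).
- get_image(name): name is "side" or "top" or "wrist"; returns the picture (420x560x3 uint8, red, green, blue); there is no depth.
- camera_model(name): a dict with "fx", "fy", "cx", "cy" (pixels), "k1" (the pictures are not rectified: a ray, as slopes to the right and down, at radius r is drawn at 1 + k1 r^2 times it, then the intrinsics apply), "position" and "orientation" of the camera in the world; the wrist camera has in their place "T_tool_cam" (4x4, takes a point from camera to tool coordinates, whose origin is the TCP and whose axes are the flange's). Camera axes: x right, y down, z forward; pixel columns grow to the right and rows downward; lengths in m; the calibration is good to about 2 mm. A picture is of the moment at which its call begins: read the wrist's pose just before it. camera_model takes no time and is no camera call.
- arm.sign_off(): hands the job in, once; it reports no verdict.
The state is a dict: "clock": time; "joints": joint angles; "dq": joint speeds; "joint_efforts": joint torques, N m; "position": TCP position; "ee_rot": TCP orientation; "force": force on the tool from outside, world axes, zero at the start; "ft_torque": the same for the moment, N m; "width": opening from 0.0 (shut) to 1.0 (fully open).
Only numpy, scipy, OpenCV 4.12 (cv2) and the standard library are available. Lean on these libraries where they do the work, as an engineer would, in place of code of your own. Each camera call takes 0.05 s, during which the arm holds its last target.

## Working session

There is one attempt and no reset: what is moved stays moved. The work goes in short steps, Python scripts to look and compute and a shell command to move; the robot and the scene stay as the last step left them, time stands still between calls to the robot, and variables do not carry over. Pictures are saved under pics/ and viewed, and the job is handed in when it is done.

```bash
mkdir -p pics; ls; python3 - <<'E'
from cell import arm,get_image,camera_model
import cv2
for n in("side","top","wrist"):
    print(n,camera_model(n))
s=arm.observe();print({k:s[k] for k in("clock","position","ee_rot","width","force")})
for n in("side","top"):
    cv2.imwrite(f"pics/{n}0.png",get_image(n)[:,:,::-1])
E
```

```text
pics
side {'fx': 468.25472897106965, 'fy': 468.25472897106965, 'cx': 283.3581749763906, 'cy': 211.18674448685545, 'k1': -0.05542020837773143, 'position': array([ 0.11436361, -0.68383065,  0.66226499]), 'orientation': array([-2.11601242,  0.64859415, -0.34437184])}
top {'fx': 546.8633938134797, 'fy': 546.8633938134797, 'cx': 279.12286325754667, 'cy': 205.60027587949045, 'k1': -0.09879263185865286, 'position': array([0.38110279, 0.01864889, 1.08277739]), 'orientation': array([-2.07582268,  2.15304803, -0.21064563])}
wrist {'fx': 377.5227748919707, 'fy': 377.5227748919707, 'cx': 276.208626840206, 'cy': 206.714231992652, 'k1': -0.0946072427728364, 'T_tool_cam': array([[-1.12113799e-03, -9.63497019e-01, -2.67716713e-01,
         7.16164722e-02],
       [ 9.99999257e-01, -1.20838988e-03,  1.61151251e-04,
        -3.53061928e-04],
       [-4.78774915e-04, -2.67716333e-01,  9.63497657e-01,
         1.95845585e-02],
       [ 0.00000000e+00,  0.00000000e+00,  0.00000000e+00,
         1.00000000e+00]])}
{'clock': 0.0, 'position': array([0.13806049, 0.60931794, 0.40393695]), 'ee_rot': array([-3.49269500e-01, -3.12207039e+00,  2.48683672e-03]), 'width': 0.9979057711690158, 'force': array([-0.04231931, -0.0524232 ,  0.66912958])}
```

View pics/top0.png

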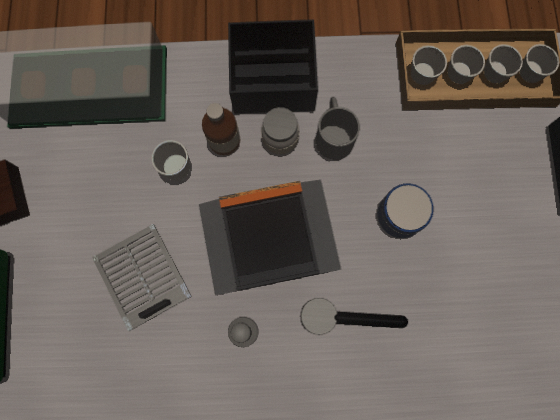

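View pics/side0.png

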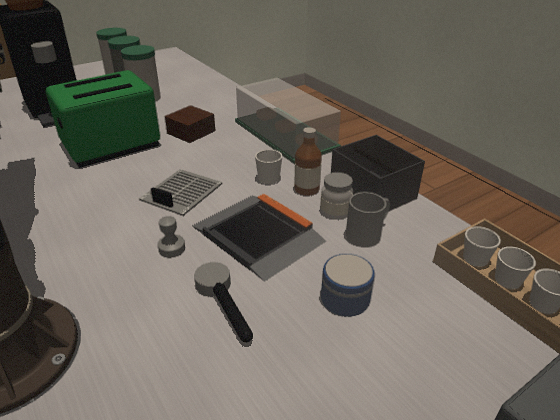

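```bash
cat > h.py <<'E'
import numpy as np,cv2
from cell import arm,get_image,camera_model
from scipy.spatial.transform import Rotation as R
def rays(name,uv,state=None):
    m=camera_model(name)
    K=np.array([[m["fx"],0,m["cx"]],[0,m["fy"],m["cy"]],[0,0,1.]])
    uv=np.asarray(uv,float).reshape(-1,1,2)
    p=cv2.undistortPoints(uv,K,np.array([m["k1"],0,0,0.])).reshape(-1,2)
    d=np.c_[p,np.ones(len(p))]
    if name=="wrist":
        T=np.eye(4);T[:3,:3]=R.from_rotvec(state["ee_rot"]).as_matrix();T[:3,3]=state["position"]
        T=T@m["T_tool_cam"];Rm=T[:3,:3];o=T[:3,3]
    else:
        Rm=R.from_rotvec(m["orientation"]).as_matrix();o=np.array(m["position"])
    return o,d@Rm.T
def onz(name,uv,z,state=None):
    o,d=rays(name,uv,state)
    z=np.broadcast_to(np.asarray(z,float),(len(d),))
    return o+d*((z-o[2])/d[:,2])[:,None]
def proj(name,P,state=None):
    m=camera_model(name);P=np.asarray(P,float).reshape(-1,3)
    if name=="wrist":
        T=np.eye(4);T[:3,:3]=R.from_rotvec(state["ee_rot"]).as_matrix();T[:3,3]=state["position"]
        T=T@m["T_tool_cam"];Rm=T[:3,:3];o=T[:3,3]
    else:
        Rm=R.from_rotvec(m["orientation"]).as_matrix();o=np.array(m["position"])
    q=(P-o)@Rm;p=q[:,:2]/q[:,2:];r=(p**2).sum(1,keepdims=True);p=p*(1+m["k1"]*r)
    return p*[m["fx"],m["fy"]]+[m["cx"],m["cy"]]
E
python3 - <<'E'
import cv2
a=cv2.imread("pics/top0.png")
cv2.imwrite("pics/topA.png",cv2.resize(a[165:345,85:350],None,fx=3,fy=3,interpolation=cv2.INTER_CUBIC))
cv2.imwrite("pics/topB.png",cv2.convertScaleAbs(cv2.resize(a[165:305,185:350],None,fx=4,fy=4,interpolation=cv2.INTER_CUBIC),alpha=2))
E
```

```text
(no output)
```

View pics/topA.png

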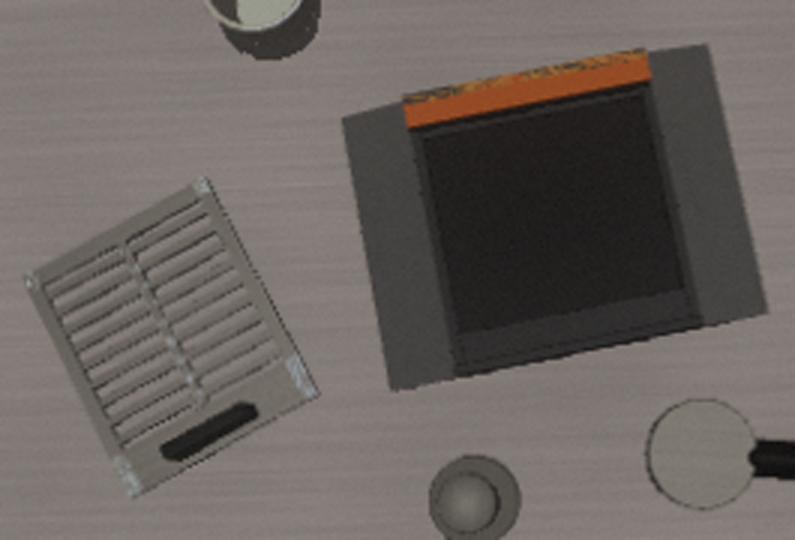

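View pics/topB.png

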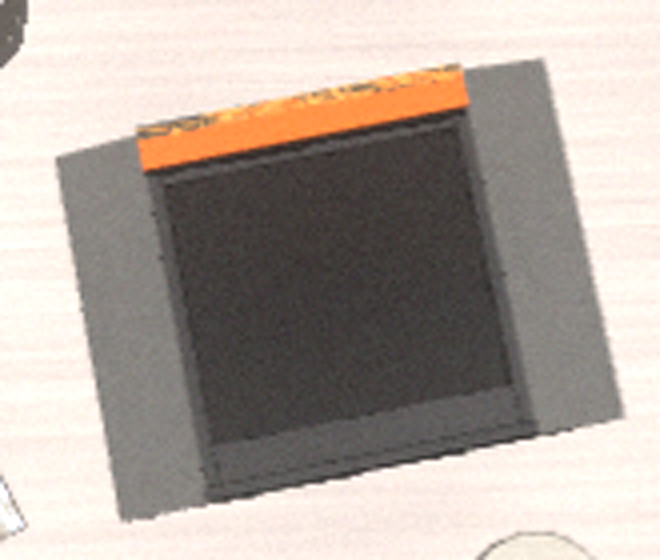

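```bash
cat >> h.py <<'E'
def fit2(M,W):
    M=np.asarray(M,float);W=np.asarray(W)[:,:2]
    rot,_=R.align_vectors(np.c_[W-W.mean(0),0*W[:,0]],np.c_[M-M.mean(0),0*M[:,0]])
    a=rot.as_rotvec()[2];c,s=np.cos(a),np.sin(a);Q=np.array([[c,-s],[s,c]])
    t=W.mean(0)-Q@M.mean(0)
    return a,t,(M@Q.T+t-W)*1000
E
python3 - <<'E'
from h import *
B=np.array([[57,158],[543,59],[623,417],[122,521]])/4+[185,165]-.4
a,t,r=fit2([[.0935,.127],[.0935,-.127],[-.0935,-.127],[-.0935,.127]],onz("top",B,0));print("tray",a,t,r.round(1))
A=np.array([[24,280],[207,178],[321,395],[134,497]])/3+[85,165]-.33
a,t,r=fit2([[.0825,.07],[.0825,-.07],[-.0825,-.07],[-.0825,.07]],onz("top",A,.004));print("grille",a,t,r.round(1))
# tab top
im=cv2.imread("pics/top0.png").astype(int)
g=im[285:330,130:180].sum(2)<160
ys,xs=np.nonzero(g);print(len(xs));print("tab",onz("top",[[xs.mean()+130,ys.mean()+285]],.035))
c,s=np.cos(a),np.sin(a);print(t+np.array([c,s])*-.072)
# pot lid
b=im[175:250,370:445]
m=(b.min(2)>120).astype(np.uint8)
cs,_=cv2.findContours(m,0,1);c=max(cs,key=cv2.contourArea);e=cv2.fitEllipse(c);print(e)
print("pot",onz("top",[[e[0][0]+370,e[0][1]+175]],.075))
for n,uv,z in(("tamper",(242,331),.0),("pf",(319,316),.03),("pfend",(405,321),.02),("mug",(171,160),.07),("syr",(221,130),.05),("sugar",(281,130),.09),("jug",(338,125),.095)):
    print(n,onz("top",[uv],z)[0].round(3))
E
```

```text
tray 0.16684937148071674 [0.54007996 0.04011747] [[ 0.6  1.3]
 [ 0.4 -0.6]
 [-0.4 -1.3]
 [-0.5  0.6]]
grille 0.4797638453901495 [0.46718314 0.29446775] [[ 0.6  0.4]
 [ 0.4 -0.3]
 [ 0.6 -0.5]
 [-1.6  0.5]]
234
tab [[0.4032047  0.26241798 0.035     ]]
[0.40331165 0.26123473]
((38.05168914794922, 33.057899475097656), (38.884857177734375, 43.73081970214844), 135.8374786376953)
pot [[ 0.57244803 -0.22573933  0.075     ]]
tamper [0.356 0.098 0.   ]
pf [ 0.379 -0.051  0.03 ]
pfend [ 0.363 -0.216  0.02 ]
mug [0.685 0.223 0.07 ]
syr [0.749 0.127 0.05 ]
sugar [0.73  0.008 0.09 ]
jug [ 0.735 -0.101  0.095]
```

```bash
cat >> h.py <<'E'
TR=(0.1668,np.array([.5401,.0401])); GR=(.4798,np.array([.4672,.2945]))
def w(pose,P):
    a,t=pose[:2];P=np.asarray(P,float).reshape(-1,3);c,s=np.cos(a),np.sin(a)
    return np.c_[P[:,:2]@np.array([[c,s],[-s,c]])+t,P[:,2]]
def rows(pos,yd,tilt=0,st=None):
    """target TCP pos; tool y heading yd (world yaw); tilt: front(-y side) up, i.e. tool leans toward +yd"""
    s=st or arm.observe()
    y=np.array([np.cos(yd)*np.cos(tilt),np.sin(yd)*np.cos(tilt),-np.sin(tilt)])
    z=-np.array([np.cos(yd)*np.sin(tilt),np.sin(yd)*np.sin(tilt),np.cos(tilt)])
    Rt=np.c_[np.cross(y,z),y,z];R0=R.from_rotvec(s["ee_rot"]).as_matrix()
    d=R0.T@(np.asarray(pos)-s["position"])*1000
    return d.round(1),R.from_matrix(R0.T@Rt).as_rotvec().round(4)
E
python3 - <<'E'
from h import *
im=get_image("side")[:,:,::-1].copy()
T=[[.0935,.127,0],[.0935,-.127,0],[-.0935,-.127,0],[-.0935,.127,0],[.0715,.075,.027],[.0715,-.075,.027]]
G=[[.0825,.07,.006],[.0825,-.07,.006],[-.0825,-.07,.006],[-.0825,.07,.006],[-.077,.03,.044],[-.077,-.03,.044],[-.067,.03,.044],[-.067,-.03,.044]]
big=cv2.resize(im[120:320,130:400],None,fx=2.9,fy=2.9,interpolation=cv2.INTER_CUBIC)
for p in np.r_[proj("side",w(TR,T)),proj("side",w(GR,G))]:
    q=(p+.5-[130,120])*2.9
    cv2.circle(big,(int(q[0]),int(q[1])),3,(0,0,255),1)
th=np.linspace(0,6.28,24)
for p in proj("side",np.c_[.5724+.048*np.cos(th),-.2257+.048*np.sin(th),.0+0*th]):
    q=(p+.5-[130,120])*2.9
    cv2.circle(big,(int(q[0]),int(q[1])),2,(0,255,0),1)
cv2.imwrite("pics/sideA.png",big)
print(rows(np.r_[w(GR,[-.072,0,0])[0,:2],.30],GR[0]))
E
```

```text
(array([-335.6, -280.7,  104.5]), array([-1.200e-03,  7.000e-04,  8.681e-01]))
```

View pics/sideA.png

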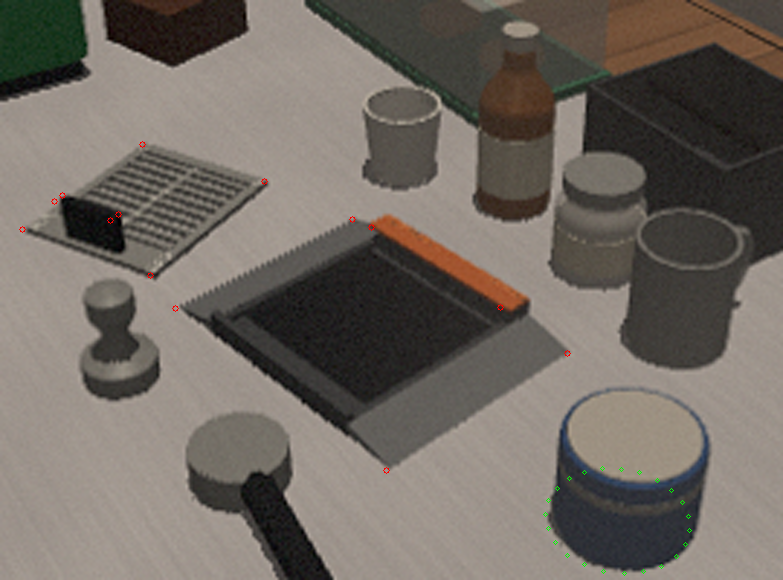

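```bash
python3 -m pendant '[[[-60,-50,0,0,0,0.15,-1],[-115,-95,5,0,0,0.3,-1],[-170,-140,20,0,0,0.45,-1],[-225,-185,50,0,0,0.6,-1],[-280,-235,80,0,0,0.75,-1],[-335.6,-280.7,104.5,0,0,0.868,-1],[-335.6,-280.7,104.5,0,0,0.868,-1],[-335.6,-280.7,104.5,0,0,0.868,-1],[-335.6,-280.7,104.5,0,0,0.868,-1]]]' 60
python3 - <<'E'
from h import *
s=arm.observe();im=get_image("wrist")[:,:,::-1].copy()
np.save("s1.npy",s,allow_pickle=True);cv2.imwrite("pics/w1raw.png",im)
print(s["position"],s["ee_rot"],np.abs(s["dq"]).max())
G=[[.0825,.07,.006],[.0825,-.07,.006],[-.0825,-.07,.006],[-.0825,.07,.006],[-.077,.03,.044],[-.077,-.03,.044],[-.067,.03,.044],[-.067,-.03,.044]]
T=[[.0935,.127,0],[.0935,-.127,0],[-.0935,-.127,0],[-.0935,.127,0],[.0715,.075,.027],[.0715,-.075,.027]]
for p in np.r_[proj("wrist",w(GR,G),s),proj("wrist",w(TR,T),s)]: cv2.circle(im,(int(p[0]),int(p[1])),3,(0,0,255),1)
cv2.imwrite("pics/w1.png",im)
E
```

```text
clock: 1.27
position: [0.4039, 0.2604, 0.2998]
ee_rot: [-1.634, -2.683, 0.002]
force: [-0.2, 1.1, 0.9]
width: 0.999
[0.40388142 0.26038596 0.29980304] [-1.63391841e+00 -2.68322448e+00  2.02075199e-03] 0.041146410116127574
```

View pics/w1.png

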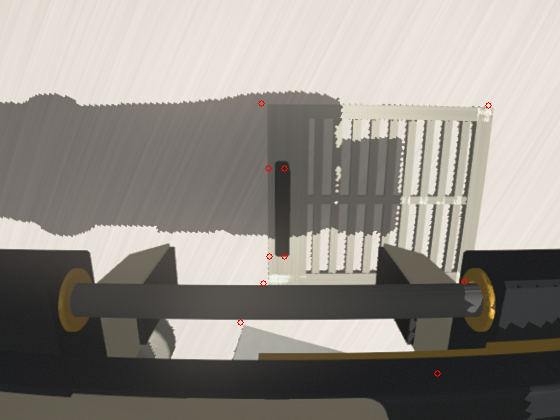

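```bash
python3 - <<'E'
from h import *
s=np.load("s1.npy",allow_pickle=True).item()
im=cv2.imread("pics/w1raw.png").astype(int)
sub=im[150:270,255:305].sum(2)
for r in (165,180,210,240,252): print(r,sub[r-150,10:45:1].tolist())
E
```

```text
165 [339, 331, 308, 278, 272, 273, 270, 266, 270, 243, 157, 139, 131, 131, 134, 134, 129, 130, 135, 133, 128, 136, 129, 153, 224, 272, 276, 271, 273, 272, 274, 267, 271, 273, 273]
180 [338, 337, 320, 278, 274, 273, 268, 271, 267, 238, 141, 139, 138, 139, 139, 132, 137, 135, 135, 137, 136, 137, 133, 135, 140, 202, 275, 272, 271, 272, 267, 272, 271, 275, 275]
210 [345, 349, 340, 296, 284, 279, 281, 280, 281, 256, 186, 159, 158, 159, 158, 162, 159, 158, 159, 160, 160, 159, 156, 157, 170, 236, 280, 277, 281, 278, 277, 279, 280, 287, 278]
240 [686, 684, 671, 622, 605, 607, 600, 594, 593, 528, 278, 197, 194, 195, 193, 197, 197, 195, 195, 196, 188, 189, 185, 204, 402, 597, 593, 589, 597, 596, 599, 596, 600, 599, 590]
252 [684, 684, 651, 553, 591, 599, 590, 588, 583, 521, 278, 202, 203, 202, 203, 204, 205, 204, 201, 197, 201, 198, 194, 212, 396, 587, 588, 585, 590, 589, 586, 591, 593, 591, 581]
```

```bash
python3 - <<'E'
from h import *
s=np.load("s1.npy",allow_pickle=True).item()
p=onz("wrist",[[282,162],[282,209.5],[282,257],[267.5,200],[490.5,106],[267.5,104.5],[282,209.5]],[.044,.044,.044,.0,.006,.006,.03],s)
print(p.round(4)); 
c,q=np.cos(GR[0]),np.sin(GR[0]);d=p[:,:2]-GR[1]
print((d@np.array([[c,-q],[q,c]])*1000).round(1))
R0=R.from_rotvec(s["ee_rot"]).as_matrix();print(R0.round(4), ((p-s["position"])@R0*1000).round(1))
E
```

```text
[[0.3909 0.293  0.044 ]
 [0.4052 0.2655 0.044 ]
 [0.4206 0.2359 0.044 ]
 [0.3982 0.2562 0.    ]
 [0.5098 0.3953 0.006 ]
 [0.3661 0.3198 0.006 ]
 [0.4073 0.262  0.03  ]]
[[-68.4  33.9]
 [-68.4   2.8]
 [-68.4 -30.5]
 [-78.8  -2.1]
 [ 84.4  69.8]
 [-78.   69.1]
 [-68.2  -1.2]]
[[-4.590e-01  8.884e-01 -7.000e-04]
 [ 8.884e-01  4.590e-01 -1.100e-03]
 [-6.000e-04 -1.100e-03 -1.000e+00]] [[ 3.510e+01  3.700e+00  2.558e+02]
 [ 4.100e+00  3.800e+00  2.558e+02]
 [-2.930e+01  3.900e+00  2.558e+02]
 [-9.000e-01 -6.600e+00  2.998e+02]
 [ 7.150e+01  1.564e+02  2.936e+02]
 [ 7.030e+01 -6.000e+00  2.938e+02]
 [ 1.000e-01  4.000e+00  2.698e+02]]
```

```bash
python3 -m pendant '[[[1,3.7,50,0,0,0,-1],[1,3.7,95,0,0,0,-1],[1,3.7,111,0,0,0,-1],[1,3.7,111,0,0,0,-1],[1,3.7,111,0,0,0,1],[1,3.7,111,0,0,0,1],[1,3.7,111,0,0,0,1],[1,3.7,111,0,0,0,1],[1,3.7,111,0,0,0,1],[1,3.7,111,0,0,0,1]]]' 60
python3 - <<'E'
from h import *
im=get_image("wrist")[:,:,::-1].copy();cv2.imwrite("pics/w2.png",im)
E
```

```text
clock: 2.58
position: [0.4062, 0.2642, 0.1893]
ee_rot: [-1.63, -2.686, -0.0]
force: [0.8, -0.1, -0.0]
width: 0.397
```

View pics/w2.png

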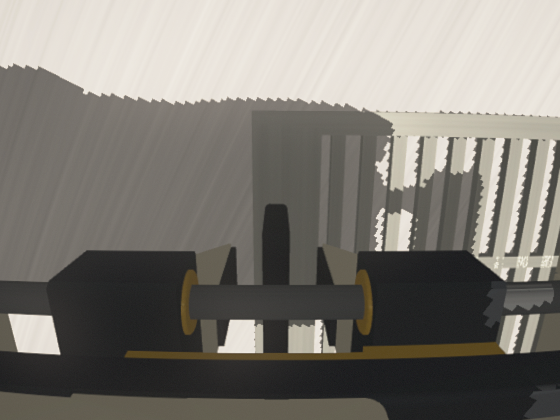

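```bash
python3 -m pendant '[[[0,0,0,0,0,0,1],[0,0,0,0,0,0,1],[0,0,0,0,0,0,1],[0,0,0,0,0,0,1],[0,0,0,0,0,0,1],[0,0,0,0,0,0,1]]]' 60
python3 - <<'E'
from h import *
im=get_image("wrist")[:,:,::-1].copy();cv2.imwrite("pics/w3.png",im)
s=arm.observe();print(s["position"],R.from_rotvec(s["ee_rot"]).as_matrix().round(4))
E
```

```text
clock: 3.38
position: [0.4062, 0.2642, 0.1892]
ee_rot: [-1.63, -2.686, 0.0]
force: [0.7, 0.5, -1.5]
width: 0.103
[0.40619622 0.26418498 0.18921245] [[-0.4616  0.8871 -0.    ]
 [ 0.8871  0.4616  0.    ]
 [ 0.     -0.     -1.    ]]
```

View pics/w3.png

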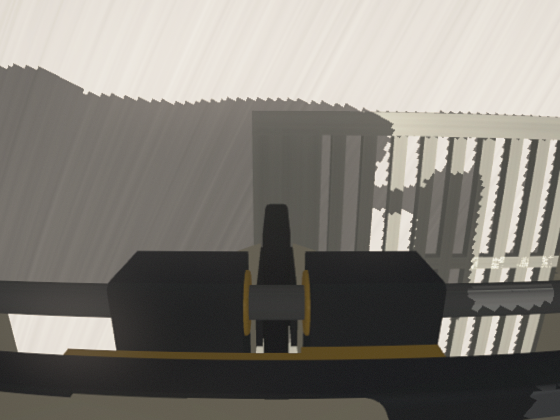

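```bash
python3 - <<'E'
from h import *
s=arm.observe()
R0=R.from_rotvec(s["ee_rot"]).as_matrix()
p=onz("wrist",[[276,205],[253,112],[300,112],[252.5,150]],[.044,.006,.006,.006],s)
print(((p-s["position"])@R0*1000).round(1))
E
```

```text
[[ 3.720e+01 -1.000e-01  1.452e+02]
 [ 6.760e+01 -9.800e+00  1.832e+02]
 [ 6.760e+01  1.010e+01  1.832e+02]
 [ 5.150e+01 -1.020e+01  1.832e+02]]
```

```bash
cat >> h.py <<'E'
OFFY=.0025
def tgt(xr,zr,th,yoff=0,tab=.1545,h=.1892):
    c,s=np.cos(th),np.sin(th)
    p=w(TR,[xr-tab*c+h*s,OFFY+yoff,zr+tab*s+h*c])[0]
    d,r=rows(p,TR[0],th);print("xr",xr,"zr",zr,"th",th,"TCP",p.round(3),"rows",d,r)
E
python3 -m pendant '[[[0,0,-40,0,0,0,1],[0,0,-100,0,0,0,1],[0,0,-160,0,0,0,1],[0,0,-160,0,0,0,1],[0,0,-160,0,0,0,1]]]'
python3 - <<'E'
from h import *
tgt(.055,.08,.3)
s=arm.observe();print(s["force"],s["ft_torque"],s["width"])
cv2.imwrite("pics/s4.png",get_image("side")[:,:,::-1])
E
```

```text
clock: 4.05
position: [0.4054, 0.2639, 0.3482]
ee_rot: [-1.629, -2.685, 0.003]
force: [-1.0, -0.3, -5.5]
width: 0.108
xr 0.055 zr 0.08 th 0.3 TCP [0.504 0.036 0.306] rows [-247.   -18.    41.8] [0.2956 0.0474 0.3111]
[-1.00508476 -0.25541622 -5.50505745] [-0.20284568  0.39114045 -0.02875205] 0.10807437209396499
```

View pics/s4.png

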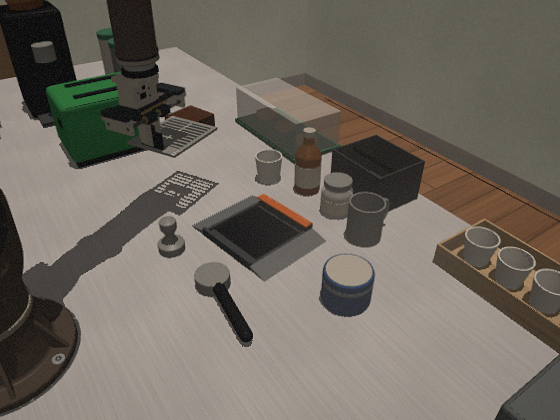

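```bash
python3 -m pendant '[[[-40,-3,-5,0.05,0.008,0.05,1],[-85,-6,-5,0.1,0.016,0.104,1],[-130,-9,0,0.15,0.024,0.156,1],[-175,-13,10,0.2,0.032,0.208,1],[-215,-16,25,0.25,0.04,0.26,1],[-247,-18,42,0.2956,0.0474,0.311,1],[-247,-18,42,0.2956,0.0474,0.311,1],[-247,-18,42,0.2956,0.0474,0.311,1],[-247,-18,42,0.2956,0.0474,0.311,1]]]'
python3 - <<'E'
from h import *
for n in("side","top","wrist"):cv2.imwrite(f"pics/{n}5.png",get_image(n)[:,:,::-1])
a=cv2.imread("pics/top5.png")
cv2.imwrite("pics/top5b.png",cv2.convertScaleAbs(cv2.resize(a[165:325,165:355],None,fx=4,fy=3.7),alpha=1.8))
a=cv2.imread("pics/side5.png")
cv2.imwrite("pics/side5b.png",cv2.convertScaleAbs(cv2.resize(a[120:300,150:350],None,fx=3.3,fy=3.3),alpha=1.5))
s=arm.observe();print(s["position"])
tgt(.055,.08,.3)
E
```

```text
clock: 5.22
position: [0.5039, 0.0379, 0.307]
ee_rot: [-1.89, -2.238, 0.335]
force: [0.2, -0.5, -4.7]
width: 0.107
[0.50411198 0.03756637 0.30746917]
xr 0.055 zr 0.08 th 0.3 TCP [0.504 0.036 0.306] rows [-1.  -0.4  1.2] [ 0.0025 -0.0008  0.0015]
```

View pics/side5b.png

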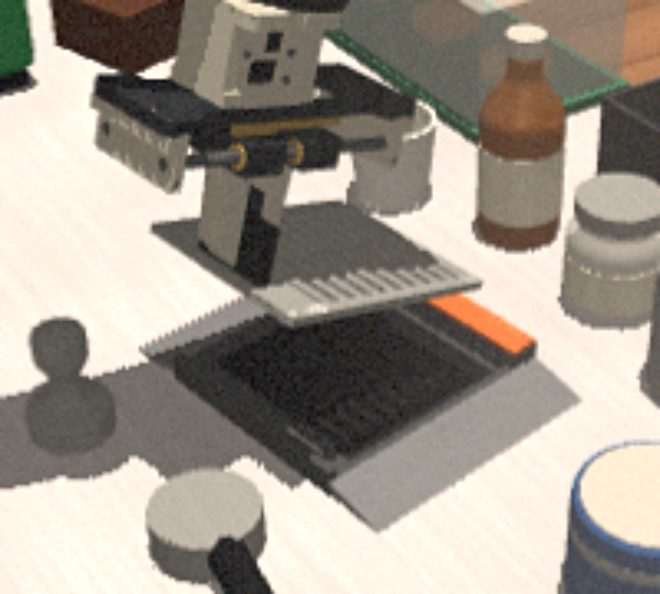

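View pics/top5b.png

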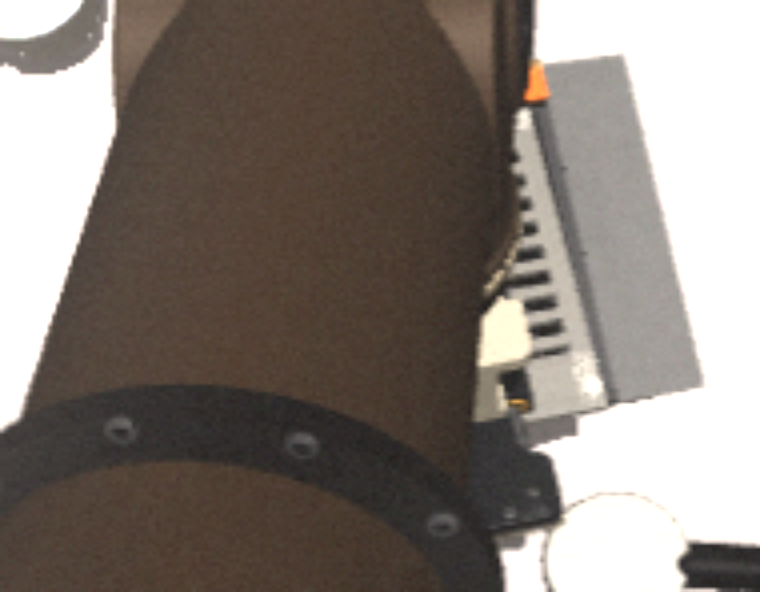

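View pics/wrist5.png

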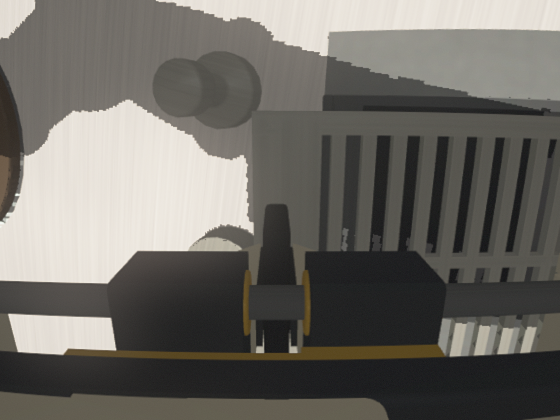

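```bash
python3 - <<'E'
from h import *
s=arm.observe()
im=cv2.imread("pics/wrist5.png")
im=cv2.convertScaleAbs(im,alpha=1.5)
T=[[-.0935,.127,0],[0,.127,0],[-.0865,.082,.012],[-.0865,.075,.02],[-.0865,.082,.02],[-.0935,.082,.02],[0,.082,.012],[0,.075,.012]]
for p in proj("wrist",w(TR,T),s): print(p.round(1));cv2.circle(im,(int(p[0]),int(p[1])),2,(0,0,255),1)
cv2.imwrite("pics/w5b.png",cv2.resize(im[0:150,280:560],None,fx=2.8,fy=2.8,interpolation=cv2.INTER_CUBIC))
# side grille overlay
R0=R.from_rotvec(s["ee_rot"]).as_matrix()
G=np.array([[.0825,.07,.006],[.0825,-.07,.006],[-.0825,-.07,.006],[-.0825,.07,.006],[.0825,-.07,0],[-.0825,-.07,0]])
tool=np.c_[G[:,1]-.0025,G[:,0]+.072,.1892-G[:,2]]
P=tool@R0.T+s["position"]
im=cv2.convertScaleAbs(cv2.resize(cv2.imread("pics/side5.png")[120:300,150:350],None,fx=3.3,fy=3.3,interpolation=cv2.INTER_CUBIC),alpha=1.5)
for p in proj("side",P):
    q=(p+.5-[150,120])*3.3;cv2.circle(im,(int(q[0]),int(q[1])),3,(0,0,255),1)
cv2.imwrite("pics/s5c.png",im)
E
```

```text
[324.6  30.5]
[461.9  27.2]
[329.9  93.4]
[327.7 103.5]
[328.   93.1]
[318.1  93.1]
[459.  95.]
[458.  105.8]
```

View pics/w5b.png

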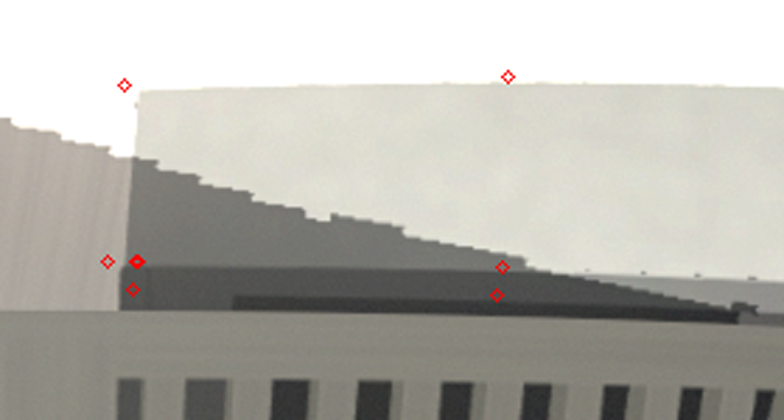

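View pics/s5c.png

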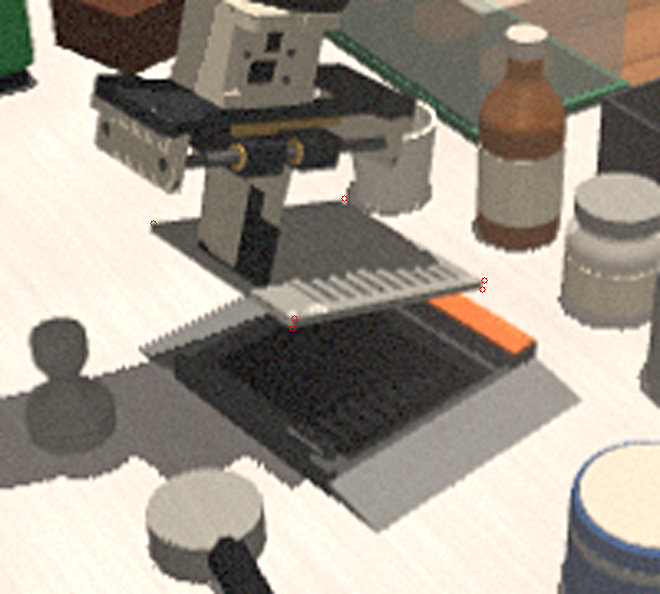

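```bash
sed -i 's/^TR=(0.1668,np.array(\[.5401,.0401\]))/TR=(0.1668,np.array([.5437,.0391]))/' h.py; python3 - <<'E'
from h import *
tgt(.060,.03,.3);tgt(.060,.016,.3)
tgt(.081,.010,.3)
E
```

```text
xr 0.06 zr 0.03 th 0.3 TCP [0.512 0.036 0.256] rows [-2.6 22.2 46.6] [ 0.0025 -0.0008  0.0015]
xr 0.06 zr 0.016 th 0.3 TCP [0.512 0.036 0.242] rows [-2.7 26.3 60. ] [ 0.0025 -0.0008  0.0015]
xr 0.081 zr 0.01 th 0.3 TCP [0.533 0.04  0.236] rows [-2.7 48.2 59.6] [ 0.0025 -0.0008  0.0015]
```

```bash
python3 -m pendant '[[[-2.6,12,20,0.0025,-0.0008,0.0015,1],[-2.6,22,46,0.0025,-0.0008,0.0015,1],[-2.7,26.3,60,0.0025,-0.0008,0.0015,1],[-2.7,26.3,60,0.0025,-0.0008,0.0015,1],[-2.7,26.3,60,0.0025,-0.0008,0.0015,1]]]'
python3 - <<'E'
from h import *
s=arm.observe();print(s["force"],s["position"]);tgt(.060,.016,.3)
a=get_image("side")[:,:,::-1];b=get_image("wrist")[:,:,::-1]
cv2.imwrite("pics/side6.png",cv2.convertScaleAbs(cv2.resize(a[150:290,170:350],None,fx=4,fy=4,interpolation=cv2.INTER_CUBIC),alpha=1.7))
cv2.imwrite("pics/w6.png",cv2.convertScaleAbs(b,alpha=1.5))
E
```

```text
clock: 6.0
position: [0.5124, 0.0355, 0.2429]
ee_rot: [-1.893, -2.235, 0.338]
force: [0.8, -0.2, -5.2]
width: 0.106
[ 0.84103226 -0.18581527 -5.18676456] [0.51239104 0.03545714 0.24291951]
xr 0.06 zr 0.016 th 0.3 TCP [0.512 0.036 0.242] rows [ 0.9 -0.   0.6] [ 0.0003 -0.     -0.0015]
```

View pics/side6.png

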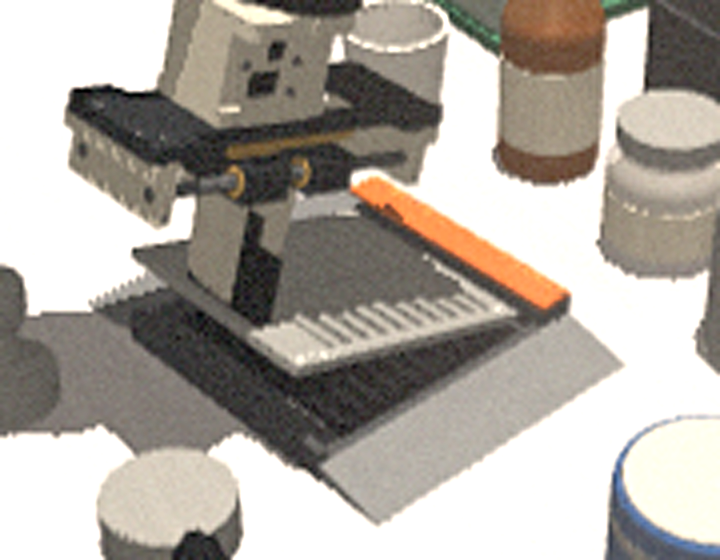

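View pics/w6.png

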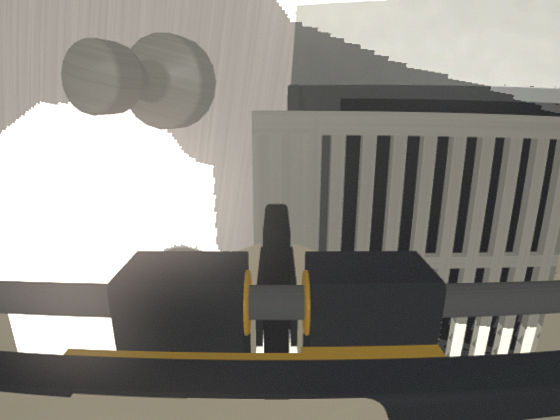

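```bash
python3 - <<'E'
from h import *
s=arm.observe();print(s["clock"])
im=cv2.imread("pics/w6.png")
T=[[x,y,z] for x in(-.06,-.03,0.,.03) for y,z in((.127,0),(.082,.012),(.075,.012))]
big=cv2.resize(im[60:160,300:560],None,fx=3,fy=3,interpolation=cv2.INTER_CUBIC)
for p in proj("wrist",w(TR,T),s):
    q=(p+.5-[300,60])*3;cv2.circle(big,(int(q[0]),int(q[1])),2,(0,0,255),1)
R0=R.from_rotvec(s["ee_rot"]).as_matrix()
G=np.array([[x,.07,.006] for x in(-.08,-.04,0,.04)]);tool=np.c_[G[:,1]-.0025,G[:,0]+.072,.1892-G[:,2]]
for p in proj("wrist",tool@R0.T+s["position"],s):
    q=(p+.5-[300,60])*3;cv2.circle(big,(int(q[0]),int(q[1])),2,(0,160,0),1)
cv2.imwrite("pics/w6b.png",big)
E
```

```text
6.1
```

View pics/w6b.png

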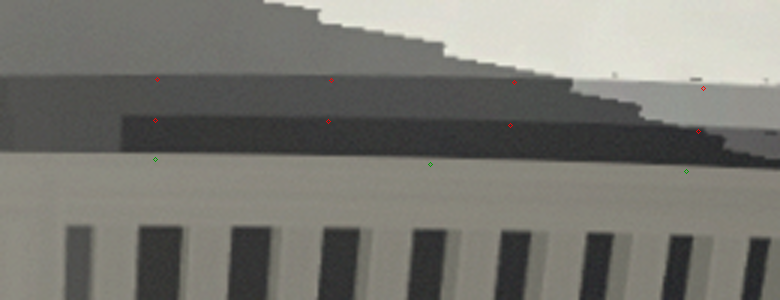

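```bash
python3 -m pendant '[[[0.5,6,1.5,0,0,0,1],[0.5,12,1.5,0,0,0,1],[0.5,18,1,0,0,0,1],[0.5,21.5,1,0,0,0,1],[0.5,21.5,1,0,0,0,1],[0.5,21.5,1,0,0,0,1]]]'
python3 - <<'E'
from h import *
s=arm.observe();print(s["force"],s["ft_torque"],s["position"]);tgt(.081,.009,.3)
a=get_image("side")[:,:,::-1]
cv2.imwrite("pics/side7.png",cv2.convertScaleAbs(cv2.resize(a[150:290,170:350],None,fx=4,fy=4,interpolation=cv2.INTER_CUBIC),alpha=1.7))
b=get_image("wrist")[:,:,::-1]
cv2.imwrite("pics/w7.png",cv2.convertScaleAbs(b,alpha=1.5))
E
```

```text
clock: 6.85
position: [0.5319, 0.0392, 0.2348]
ee_rot: [-1.893, -2.234, 0.339]
force: [-0.8, 0.6, -5.1]
width: 0.106
[-0.83815062  0.57418278 -5.10148979] [-0.03702192 -0.30297542 -0.02618893] [0.53185196 0.03916803 0.23476266]
xr 0.081 zr 0.009 th 0.3 TCP [0.533 0.04  0.235] rows [ 0.5  0.7 -0.9] [-0.0011  0.     -0.0017]
```

View pics/side7.png

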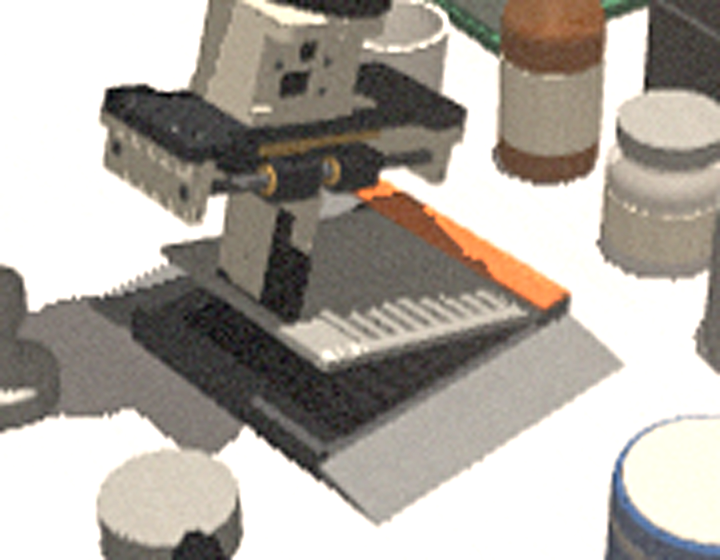

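View pics/w7.png

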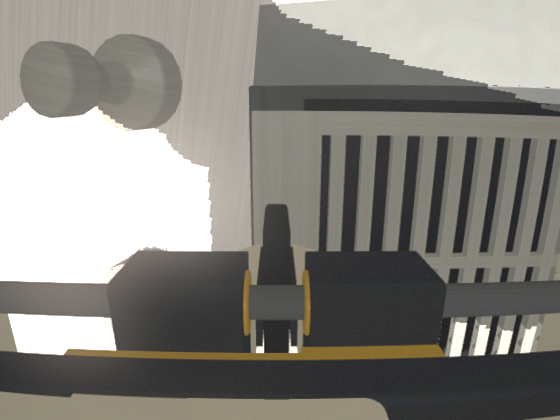

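```bash
python3 - <<'E'
from h import *
s=arm.observe()
print(proj("wrist",w(TR,[[-.0935,.082,.02],[-.0935,.075,.02],[-.0865,.075,.02],[-.0665,.075,.006],[-.0935,.1,.007]]),s).round(1))
im=cv2.imread("pics/w7.png")
cv2.imwrite("pics/w7b.png",cv2.convertScaleAbs(cv2.resize(im[60:260,220:360],None,fx=4,fy=3,interpolation=cv2.INTER_CUBIC),alpha=1.2))
for th,z in((.22,.008),(.15,.007),(.08,.0065),(.03,.006),(.0,.006)): tgt(.082,z,th)
E
```

```text
[[248.7  86.9]
 [248.9 100.3]
 [261.2 100.2]
 [303.7 100.2]
 [256.6  54.7]]
xr 0.082 zr 0.008 th 0.22 TCP [0.516 0.037 0.226] rows [  0.4 -12.6  12.8] [-0.0808  0.0001 -0.0017]
xr 0.082 zr 0.007 th 0.15 TCP [0.501 0.035 0.217] rows [  0.4 -24.2  26. ] [-1.508e-01  1.000e-04 -1.700e-03]
xr 0.082 zr 0.0065 th 0.08 TCP [0.487 0.032 0.207] rows [  0.4 -35.1  39.6] [-2.208e-01  2.000e-04 -1.700e-03]
xr 0.082 zr 0.006 th 0.03 TCP [0.477 0.03  0.2  ] rows [  0.4 -42.2  49.8] [-2.708e-01  2.000e-04 -1.700e-03]
xr 0.082 zr 0.006 th 0.0 TCP [0.472 0.03  0.195] rows [  0.4 -46.3  55.9] [-3.008e-01  2.000e-04 -1.700e-03]
```

View pics/w7b.png

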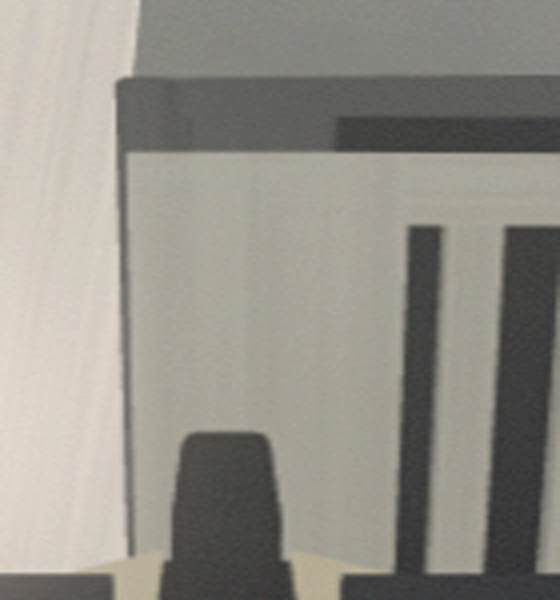

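```bash
python3 -m pendant '[[[0.4,-6,6,-0.04,0,-0.0017,1],[0.4,-12.6,12.8,-0.081,0,-0.0017,1],[0.4,-18.4,19.4,-0.116,0,-0.0017,1],[0.4,-24.2,26,-0.151,0,-0.0017,1],[0.4,-29.6,32.8,-0.186,0,-0.0017,1],[0.4,-35.1,39.6,-0.221,0,-0.0017,1],[0.4,-42.2,49.5,-0.271,0,-0.0017,1],[0.4,-42.2,49.5,-0.271,0,-0.0017,1],[0.4,-42.2,49.5,-0.271,0,-0.0017,1]]]'
python3 - <<'E'
from h import *
s=arm.observe();print(s["force"],s["ft_torque"],s["position"]);tgt(.082,.006,.03);tgt(.082,.006,.0)
b=get_image("wrist")[:,:,::-1]
cv2.imwrite("pics/w8.png",cv2.convertScaleAbs(b,alpha=1.5))
E
```

```text
clock: 8.07
position: [0.4781, 0.0306, 0.2004]
ee_rot: [-2.016, -2.384, 0.036]
force: [-0.1, -0.4, -4.3]
width: 0.105
[-0.08394106 -0.40560135 -4.32606898] [-0.12848018  0.27570556  0.02399748] [0.47808059 0.03063081 0.20038114]
xr 0.082 zr 0.006 th 0.03 TCP [0.477 0.03  0.2  ] rows [-0.  -0.6  0.7] [-0.0003  0.      0.0002]
xr 0.082 zr 0.006 th 0.0 TCP [0.472 0.03  0.195] rows [-0.  -6.2  5.4] [-0.0303  0.      0.0002]
```

View pics/w8.png

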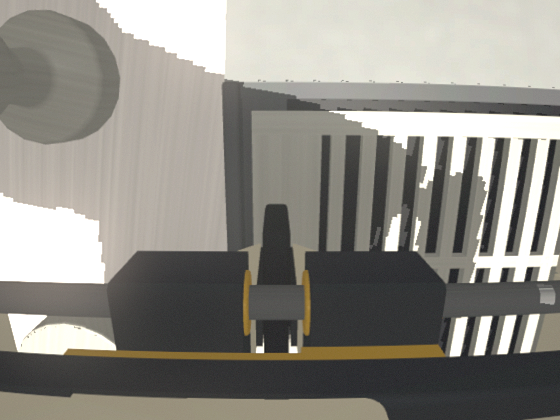

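```bash
python3 -m pendant '[[[0,-3,2.5,-0.015,0,0,1],[0,-6,5.5,-0.03,0,0,1],[0,-6,6,-0.03,0,0,1],[0,-6,6,-0.03,0,0,1],[0,-6,6,-0.03,0,0,1]]]'
python3 - <<'E'
from h import *
s=arm.observe();print(s["force"],s["ft_torque"],s["position"]);tgt(.082,.006,.0)
a=get_image("side")[:,:,::-1]
cv2.imwrite("pics/side9.png",cv2.convertScaleAbs(cv2.resize(a[150:290,170:350],None,fx=4,fy=4,interpolation=cv2.INTER_CUBIC),alpha=1.7))
b=get_image("wrist")[:,:,::-1]
cv2.imwrite("pics/w9.png",cv2.convertScaleAbs(b,alpha=1.5))
E
```

```text
clock: 8.75
position: [0.4721, 0.0296, 0.1952]
ee_rot: [2.028, 2.398, 0.004]
force: [-3.5, 0.1, 14.6]
width: 0.106
[-3.47343387  0.09747503 14.63471381] [-0.10065086  0.84480098  0.04051551] [0.47206017 0.02956775 0.19516966]
xr 0.082 zr 0.006 th 0.0 TCP [0.472 0.03  0.195] rows [ 0.  -0.3 -0. ] [ 0.0027 -0.0004  0.    ]
```

View pics/side9.png

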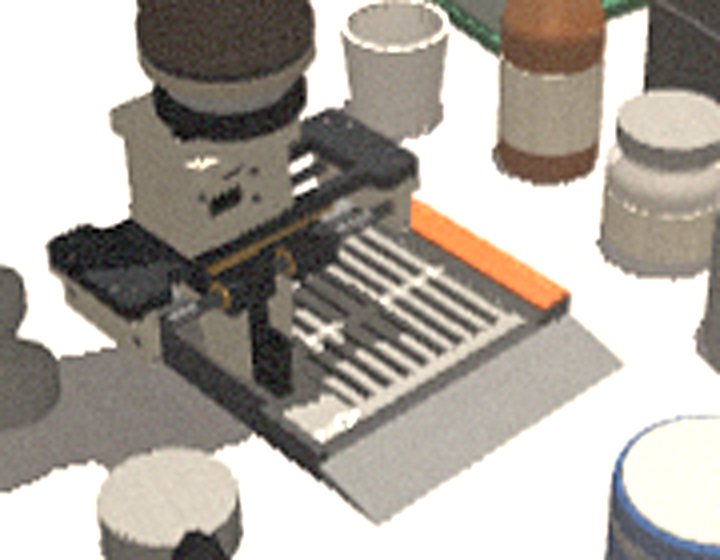

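View pics/w9.png

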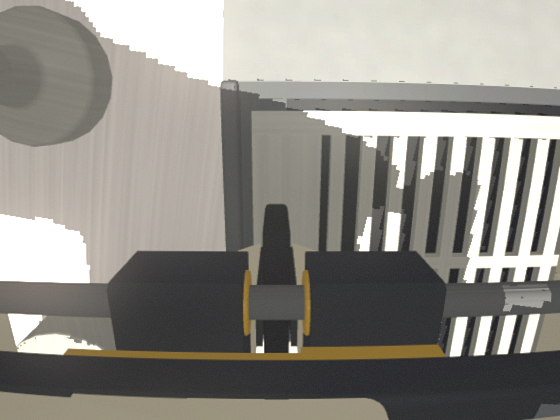

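```bash
python3 -m pendant '[[[0,0,-0.5,0,0,0,0.64],[0,0,-0.5,0,0,0,0.64],[0,0,-0.5,0,0,0,0.64],[0,0,-0.5,0,0,0,0.64],[0,0,-0.5,0,0,0,0.64]]]' 10
python3 - <<'E'
from h import *
s=arm.observe();print(s["force"],s["ft_torque"],s["position"])
E
```

```text
clock: 9.48
position: [0.4718, 0.0296, 0.1947]
ee_rot: [2.028, 2.398, 0.001]
force: [1.0, -0.2, 0.3]
width: 0.178
[ 0.99186844 -0.20503821  0.3085735 ] [-0.14066214 -0.24107597 -0.08407829] [0.47182369 0.02957245 0.19471319]
```

```bash
cat >> h.py <<'E'
def push(x,y,z,th=.3):
    """fingertip centre at tray (x,y,z), tips leaning to +y by th"""
    a=TR[0];ex=np.array([np.cos(a),np.sin(a),0]);ey=np.array([-np.sin(a),np.cos(a),0])
    Z=ey*np.sin(th)-np.array([0,0,np.cos(th)]);Y=ex;X=np.cross(Y,Z)
    p=w(TR,[x,y,z])[0]-.178*Z;s=arm.observe();R0=R.from_rotvec(s["ee_rot"]).as_matrix()
    print("push",x,y,z,"TCP",p.round(3),"rows",(R0.T@(p-s["position"])*1000).round(1),R.from_matrix(R0.T@np.c_[X,Y,Z]).as_rotvec().round(4))
E
python3 -m pendant '[[[0,0,-30,0,0,0,0.64],[0,0,-85,0,0,0,0.64],[0,0,-130,0,0,0,0.64],[0,0,-140,0,0,0,0.64],[0,0,-140,0,0,0,0.64]]]'
python3 - <<'E'
from h import *
push(-.012,-.36,.15,.0)
push(-.012,-.36,.15,.3)
b=get_image("wrist")[:,:,::-1]
cv2.imwrite("pics/w10.png",cv2.convertScaleAbs(b,alpha=1.3))
E
```

```text
clock: 10.1
position: [0.4714, 0.0298, 0.3347]
ee_rot: [2.028, 2.399, 0.001]
force: [0.4, 0.3, -1.0]
width: 0.18
push -0.012 -0.36 0.15 TCP [ 0.592 -0.318  0.328] rows [-362.8   60.6    6.7] [ 0.001  -0.0003  0.0007]
push -0.012 -0.36 0.15 TCP [ 0.6  -0.37  0.32] rows [-415.4   60.5   14.6] [0.0009 0.2997 0.0008]
```

View pics/w10.png

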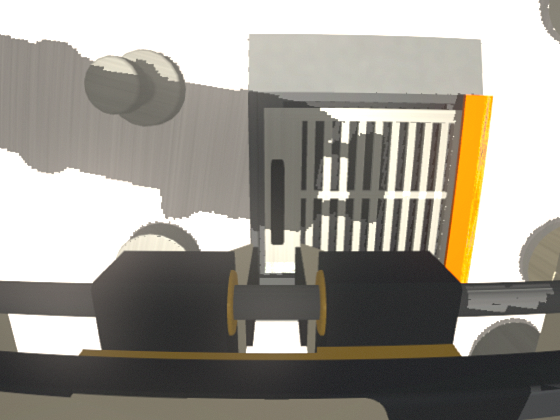

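```bash
python3 -m pendant '[[[-40,5,0,0,0,0,-0.22],[-95,13,0,0,0.02,0,-0.22],[-150,22,2,0,0.06,0,-0.22],[-205,30,4,0,0.1,0,-0.22],[-260,38,7,0,0.15,0,-0.22],[-315,46,10,0,0.2,0,-0.22],[-370,54,13,0,0.25,0,-0.22],[-415,60.5,14.6,0,0.3,0,-0.22],[-415,60.5,14.6,0,0.3,0,-0.22],[-415,60.5,14.6,0,0.3,0,-0.22],[-415,60.5,14.6,0,0.3,0,-0.22]]]'
python3 - <<'E'
from h import *
s=arm.observe();np.save("s11.npy",s,allow_pickle=True);b=get_image("wrist")[:,:,::-1]
cv2.imwrite("pics/w11.png",b)
cv2.imwrite("pics/top11.png",get_image("top")[:,:,::-1]);cv2.imwrite("pics/side11.png",get_image("side")[:,:,::-1])
E
```

```text
clock: 11.52
position: [0.6005, -0.3681, 0.3195]
ee_rot: [-1.869, -2.214, -0.284]
force: [0.6, 0.2, -0.0]
width: 0.612
```

View pics/w11.png

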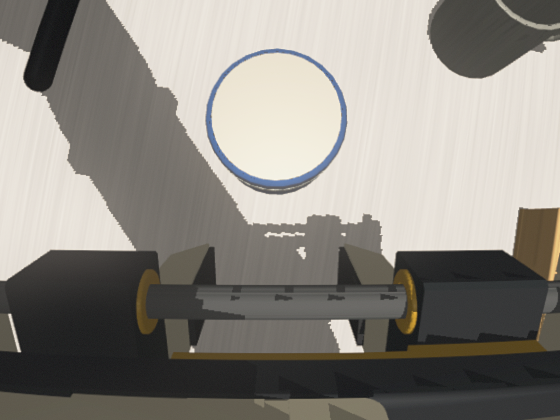

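View pics/top11.png

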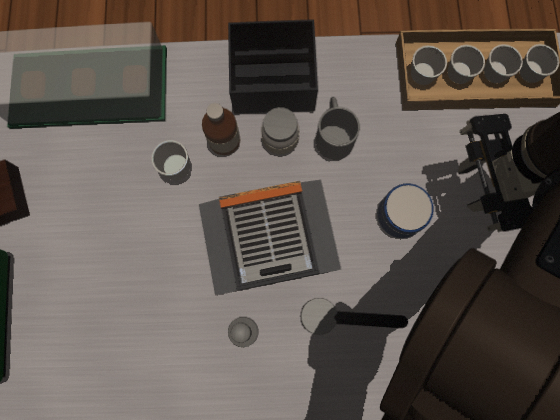

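View pics/side11.png

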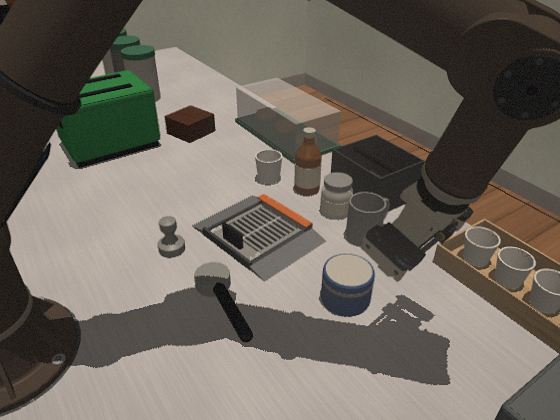

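```bash
cat >> h.py <<'E'
def totray(P):
    a,t=TR;c,s=np.cos(a),np.sin(a);d=np.asarray(P)[:,:2]-t
    return (d@np.array([[c,-s],[s,c]])*1000).round(1)
E
python3 - <<'E'
from h import *
s=np.load("s11.npy",allow_pickle=True).item()
im=cv2.imread("pics/w11.png").astype(int)
m=((im[:,:,0]-im[:,:,2])>40).astype(np.uint8);m[200:]=0
ys,xs=np.nonzero(m);print(xs.min(),xs.max(),ys.min(),ys.max())
e=cv2.fitEllipse(np.c_[xs,ys].astype(np.float32));print(e)
u=xs.min()-.5,xs.max()+.5
P=onz("wrist",[e[0],[u[0],118],[u[1],118],[277,ys.min()]],.072,s);print(P,totray(P))
push(-.006,-.345,.032)
push(0,-.055,.032)
# tray in top image now
a=cv2.imread("pics/top11.png");cv2.imwrite("pics/top11b.png",cv2.convertScaleAbs(cv2.resize(a[165:305,185:350],None,fx=4,fy=4,interpolation=cv2.INTER_CUBIC),alpha=1.7))
E
```

```text
206 345 49 185
((275.9028625488281, 116.65843200683594), (132.98199462890625, 135.4564208984375), 88.2353286743164)
[[ 0.57669823 -0.2276062   0.072     ]
 [ 0.53005773 -0.23621949  0.072     ]
 [ 0.62305119 -0.22049263  0.072     ]
 [ 0.5695471  -0.18079629  0.072     ]] [[ -11.7 -268.5]
 [ -59.2 -269.2]
 [  35.2 -269.2]
 [ -11.  -221.1]]
push -0.006 -0.345 0.032 TCP [ 0.604 -0.354  0.202] rows [-22.    5.5 117.2] [ 0.0003 -0.0001  0.0019]
push 0 -0.055 0.032 TCP [ 0.562 -0.067  0.202] rows [255.   12.  202.9] [ 0.0003 -0.0001  0.0019]
```

View pics/top11b.png

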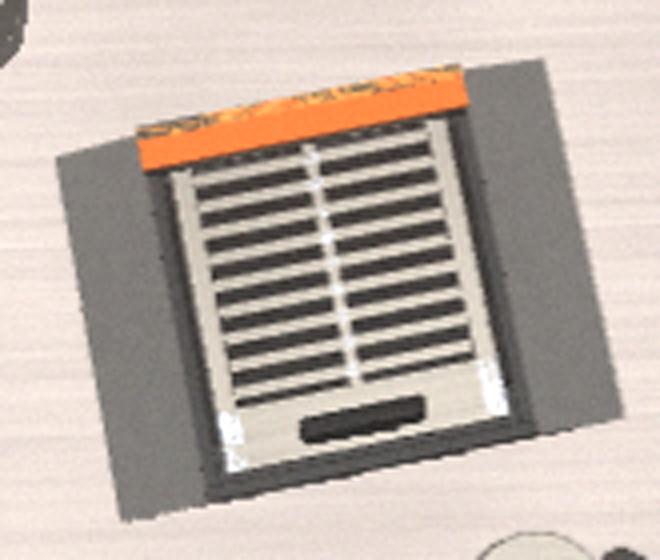

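```bash
python3 -m pendant '[[[-12,0,40,0,0,0,-0.22],[-22,0,90,0,0,0.002,-0.22],[-22,0,117,0,0,0.002,-0.22],[-22,0,117,0,0,0.002,-0.22],[-22,0,117,0,0,0.002,-0.22]]]' 30
python3 - <<'E'
from h import *
s=arm.observe();print(s["force"],s["position"])
for x,y in((-.012,-.345),(-.010,-.29),(-.004,-.17),(-.001,-.12),(0,-.08),(0,-.05)):push(x,y,.032)
b=get_image("wrist")[:,:,::-1]
cv2.imwrite("pics/w12.png",b)
E
```

```text
clock: 12.3
position: [0.5985, -0.3566, 0.2036]
ee_rot: [-1.875, -2.214, -0.283]
force: [-0.1, -0.8, -0.0]
width: 0.607
[-0.10443934 -0.76206196 -0.04700343] [ 0.59853626 -0.3565971   0.20359878]
push -0.012 -0.345 0.032 TCP [ 0.598 -0.355  0.202] rows [ 1.2 -0.4  2. ] [ 0.0016  0.0018 -0.001 ]
push -0.01 -0.29 0.032 TCP [ 0.591 -0.3    0.202] rows [53.8  1.5 18.1] [ 0.0016  0.0018 -0.001 ]
push -0.004 -0.17 0.032 TCP [ 0.577 -0.181  0.202] rows [168.5   7.4  53.4] [ 0.0016  0.0018 -0.001 ]
push -0.001 -0.12 0.032 TCP [ 0.571 -0.131  0.202] rows [216.3  10.3  68.1] [ 0.0016  0.0018 -0.001 ]
push 0 -0.08 0.032 TCP [ 0.566 -0.092  0.202] rows [254.5  11.2  79.9] [ 0.0016  0.0018 -0.001 ]
push 0 -0.05 0.032 TCP [ 0.561 -0.062  0.202] rows [283.2  11.2  88.7] [ 0.0016  0.0018 -0.001 ]
```

View pics/w12.png

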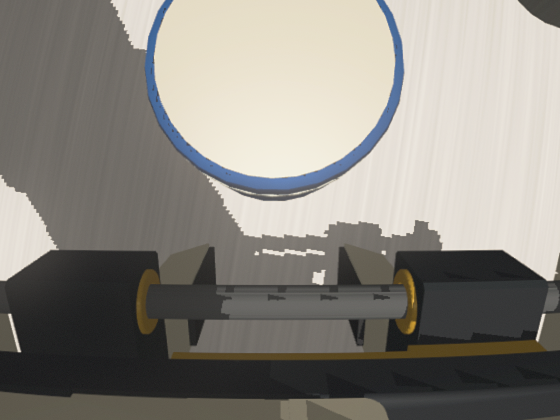

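```bash
python3 -m pendant '[[[12,0.2,6,0,0,0,-0.22],[24,0.5,9,0,0,0,-0.22],[36,1,13,0,0,0,-0.22],[48,1.3,16.5,0,0,0,-0.22],[60,1.8,20,0,0,0,-0.22],[72,2.4,24,0,0,0,-0.22],[84,3,27.5,0,0,0,-0.22],[96,3.6,31,0,0,0,-0.22],[108,4.2,35,0,0,0,-0.22],[120,4.8,38.5,0,0,0,-0.22],[130,5.3,41.5,0,0,0,-0.22],[140,5.8,44.5,0,0,0,-0.22],[140,5.8,44.5,0,0,0,-0.22],[140,5.8,44.5,0,0,0,-0.22]]]' 30
python3 - <<'E'
from h import *
s=arm.observe();print(s["force"],s["position"])
for x,y in((-.004,-.17),(-.001,-.12),(0,-.08),(0,-.05)):push(x,y,.032)
a=get_image("side")[:,:,::-1];b=get_image("wrist")[:,:,::-1];c=get_image("top")[:,:,::-1]
cv2.imwrite("pics/w13.png",b);cv2.imwrite("pics/s13.png",a[100:350,100:480]);cv2.imwrite("pics/t13.png",c[150:350,180:500])
E
```

```text
clock: 14.1
position: [0.5795, -0.2097, 0.2006]
ee_rot: [-1.873, -2.211, -0.283]
force: [0.1, 0.2, -0.5]
width: 0.61
[ 0.06995607  0.19182141 -0.54202509] [ 0.57950081 -0.20971066  0.20059826]
push -0.004 -0.17 0.032 TCP [ 0.577 -0.181  0.202] rows [27.8  2.   7.1] [-0.0003 -0.0012 -0.0013]
push -0.001 -0.12 0.032 TCP [ 0.571 -0.131  0.202] rows [75.6  4.9 22. ] [-0.0003 -0.0012 -0.0013]
push 0 -0.08 0.032 TCP [ 0.566 -0.092  0.202] rows [113.8   5.9  33.8] [-0.0003 -0.0012 -0.0013]
push 0 -0.05 0.032 TCP [ 0.561 -0.062  0.202] rows [142.4   5.8  42.7] [-0.0003 -0.0012 -0.0013]
```

View pics/w13.png

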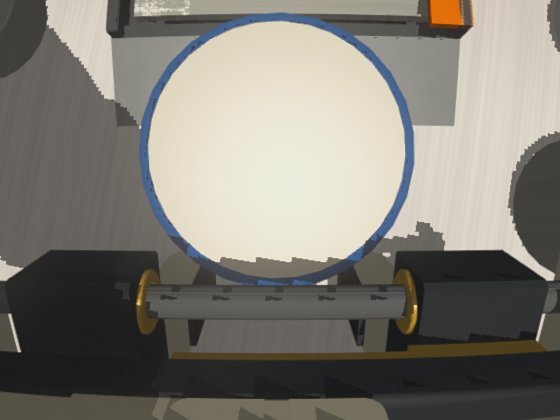

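View pics/s13.png

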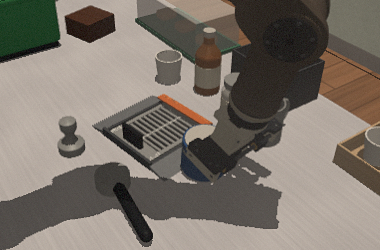

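View pics/t13.png

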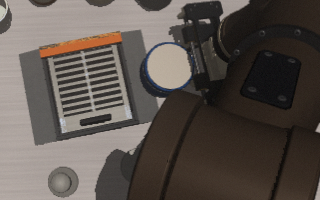

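```bash
python3 - <<'E'
from h import *
s=arm.observe()
im=cv2.imread("pics/w13.png").astype(int)
m=((im[:,:,0]-im[:,:,2])>40).astype(np.uint8);m[270:]=0
ys,xs=np.nonzero(m);e=cv2.fitEllipse(np.c_[xs,ys].astype(np.float32));print(e)
print(totray(onz("wrist",[e[0]],.074,s)),totray([s["position"]+.178*R.from_rotvec(s["ee_rot"]).as_matrix()[:,2]]))
E
```

```text
((276.1403503417969, 148.83148193359375), (265.1818542480469, 266.8966979980469), 89.21109771728516)
[[  -5.9 -153.6]] [[  -6.2 -198.9]]
```

```bash
python3 -m pendant '[[[8,0.4,2,0,0,0,-0.22],[16,0.9,4,0,0,0,-0.22],[24,1.5,6,0,0,0,-0.22],[32,2.1,8.5,0,0,0,-0.22],[40,2.7,11,0,0,0,-0.22],[48,3.2,13.5,0,0,0,-0.22],[56,3.7,16,0,0,0,-0.22],[64,4.2,18.5,0,0,0,-0.22],[72,4.7,21,0,0,0,-0.22],[80,5,23.3,0,0,0,-0.22],[80,5,23.3,0,0,0,-0.22]]]' 30
python3 - <<'E'
from h import *
s=arm.observe();print(s["force"],s["position"])
for x,y in((-.0,-.12),(0,-.07),(0,-.045)):push(x,y,.032)
a=get_image("side")[:,:,::-1];b=get_image("wrist")[:,:,::-1]
cv2.imwrite("pics/w14.png",b);cv2.imwrite("pics/s14.png",cv2.resize(a[170:320,200:400],None,fx=3,fy=3))
E
```

```text
clock: 15.62
position: [0.5709, -0.126, 0.2022]
ee_rot: [-1.872, -2.212, -0.284]
force: [0.4, -1.2, -0.5]
width: 0.611
[ 0.44952925 -1.20374771 -0.50002527] [ 0.57085387 -0.12597351  0.20222791]
push -0.0 -0.12 0.032 TCP [ 0.572 -0.131  0.202] rows [-5.1  0.6 -1.4] [-0.0001 -0.0013 -0.0003]
push 0 -0.07 0.032 TCP [ 0.564 -0.082  0.202] rows [42.6  0.6 13.4] [-0.0001 -0.0013 -0.0003]
push 0 -0.045 0.032 TCP [ 0.56  -0.057  0.202] rows [66.5  0.6 20.8] [-0.0001 -0.0013 -0.0003]
```

View pics/w14.png

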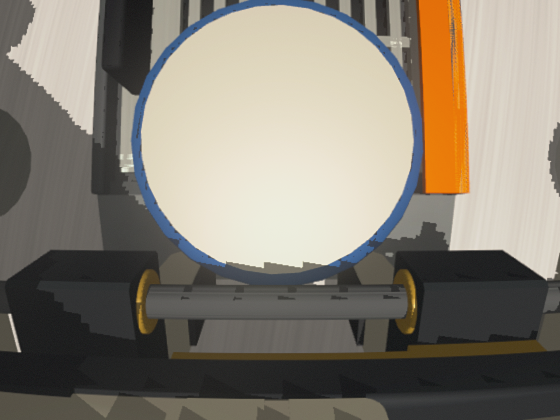

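View pics/s14.png

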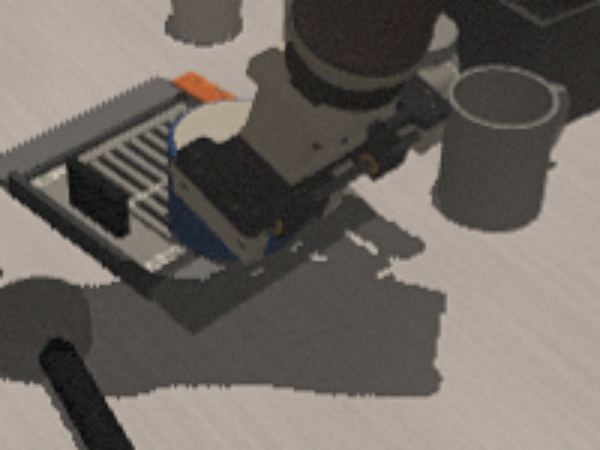

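```bash
python3 -m pendant '[[[7,0.2,2,0,0,0,-0.22],[14,0.4,4.2,0,0,0,-0.22],[21,0.6,6.4,0,0,0,-0.22],[28,0.8,8.6,0,0,0,-0.22],[35,1,10.8,0,0,0,-0.22],[42,1,13,0,0,0,-0.22],[49,1,15.2,0,0,0,-0.22],[55,1,17.2,0,0,0,-0.22],[60,1,18.8,0,0,0,-0.22],[64,1,20.1,0,0,0,-0.22],[64,1,20.1,0,0,0,-0.22],[64,1,20.1,0,0,0,-0.22]]]' 30
python3 - <<'E'
from h import *
s=arm.observe();print(s["force"],s["position"])
push(0,-.045,.032)
b=get_image("wrist")[:,:,::-1]
cv2.imwrite("pics/w15.png",b)
im=b.astype(int)
m=((im[:,:,0]-im[:,:,2])>40).astype(np.uint8);m[270:]=0
ys,xs=np.nonzero(m);e=cv2.fitEllipse(np.c_[xs,ys].astype(np.float32));print(e)
print(totray(onz("wrist",[e[0]],.086,s)),totray([s["position"]+.178*R.from_rotvec(s["ee_rot"]).as_matrix()[:,2]]))
E
```

```text
clock: 17.23
position: [0.5608, -0.0608, 0.2018]
ee_rot: [-1.873, -2.212, -0.283]
force: [-0.1, 0.1, 0.3]
width: 0.609
[-0.06371917  0.06956737  0.29239369] [ 0.56077789 -0.06075127  0.20182833]
push 0 -0.045 0.032 TCP [ 0.56  -0.057  0.202] rows [ 3.6 -0.3  0.9] [ 0.0001 -0.0005 -0.0015]
((276.08477783203125, 141.19775390625), (279.465087890625, 283.5850830078125), 87.00755310058594)
[[ 0.5 -2.9]] [[  0.3 -48.6]]
```

View pics/w15.png

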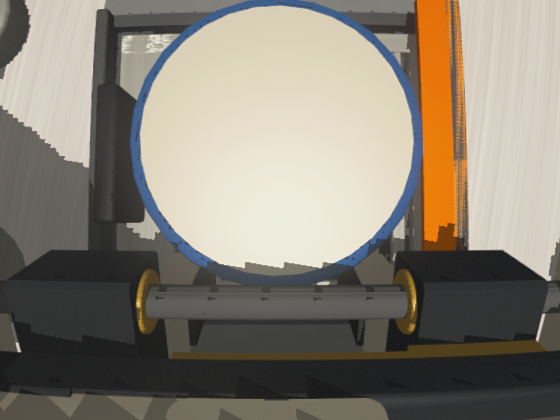

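```bash
python3 -m pendant '[[[-10,0,-3,0,0,0,-0.22],[-35,0,-11,0,0,0,-0.22],[-75,0,-28,0,0,0,-0.22],[-110,0,-70,0,0,0,-0.22],[-150,0,-120,0,0,0,-0.22],[-200,0,-150,0,0,0,-0.22],[-250,0,-160,0,0,0,-0.22],[-250,0,-160,0,0,0,-0.22],[-250,0,-160,0,0,0,-0.22],[-250,0,-160,0,0,0,-0.22]]]' 30
python3 - <<'E'
from h import *
s=arm.observe();print(s["force"],s["position"],np.abs(s["dq"]).max())
a=get_image("side")[:,:,::-1];c=get_image("top")[:,:,::-1]
cv2.imwrite("pics/t16raw.png",c)
cv2.imwrite("pics/s16.png",cv2.convertScaleAbs(cv2.resize(a[120:320,150:400],None,fx=3,fy=3),alpha=1.3));cv2.imwrite("pics/t16.png",cv2.convertScaleAbs(cv2.resize(c[90:350,140:400],None,fx=2.3,fy=2.3),alpha=1.4))
E
```

```text
clock: 18.52
position: [0.6081, -0.3418, 0.2807]
ee_rot: [-1.871, -2.213, -0.284]
force: [0.1, -0.1, -0.1]
width: 0.609
[ 0.1455203  -0.12376068 -0.11267235] [ 0.60812432 -0.3418208   0.28073263] 0.005432086307438905
```

View pics/s16.png

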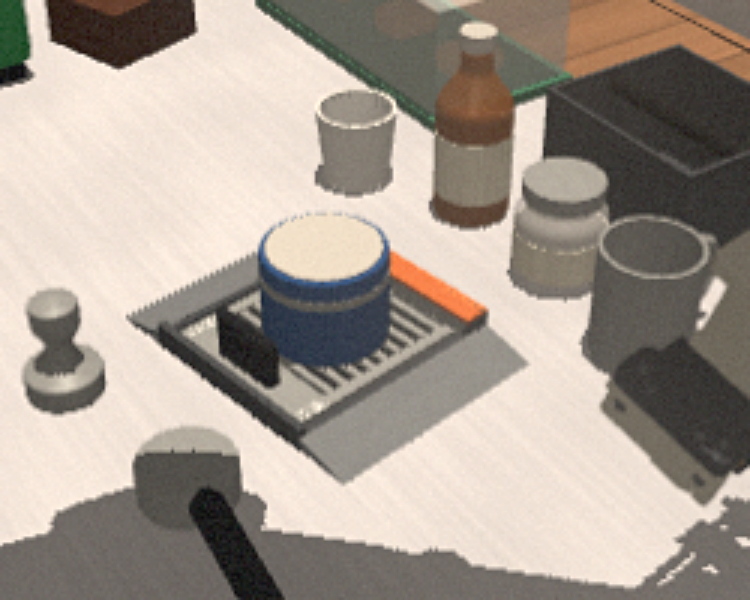

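View pics/t16.png

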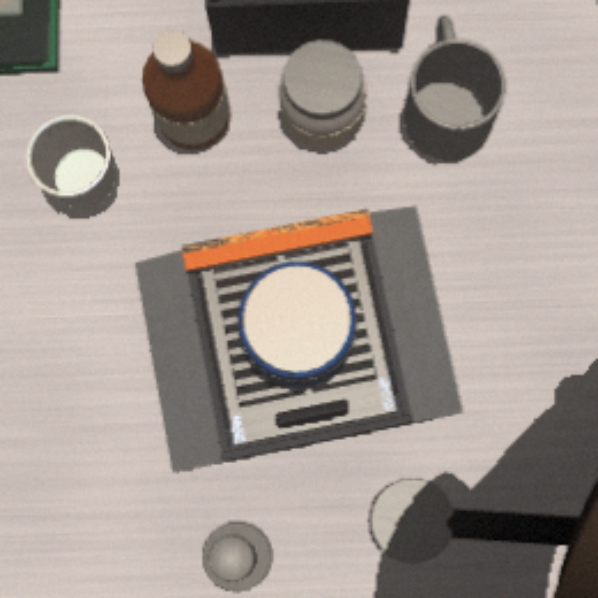

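```bash
python3 - <<'E'
import h
from h import *
h.TR=(.1668,np.array([.5401,.0401]))
p=np.array([[298,320]])/2.3+[140,90]-.3
print("pot in tray (mm)",h.totray(onz("top",p,.087)))
A=np.array([[233,445],[397,412]])/2.3+[140,90]-.3
print("grille front corners",h.totray(onz("top",A,.012)))
E
```

```text
pot in tray (mm) [[ 0.1 -3.2]]
grille front corners [[-81.7  71.3]
 [-82.4 -70.6]]
```

Both views agree and everything is at rest, so I am handing in.

```bash
python3 -c "
from cell import arm
print(arm.sign_off())"
```

```text
the job is handed in; nothing more can be done
None
```

The drip tray is back in service and the job is handed in. The grille lies flat with its back edge under the orange lip. The blue pot stands in the middle of it. I used about 19 s of the 58 s allowed; sign-off gave no verdict.

- **Grille:** I gripped it by the tab, tipped it about 17°, slid its back edge under the lip without contact, and swung the front down. After release, the top camera put its front corners about 0.5 mm from where a perfectly seated grille would have them.
- **Pot:** I pushed it up the ramp with the part-open fingers as a two-point cradle, keeping it on the surface throughout. The final position in the tray's frame was (0.5, -2.9) mm from the wrist camera and (0.1, -3.2) mm from the top camera, well inside the allowed window.
- **Other things on the counter:** the mug, jug, syrup, sugar, tamper and portafilter looked undisturbed in the last pictures. I compared these by eye, not by measurement. The arm was clear of everything and at rest.

**Disagreement:** early on, the wrist and top cameras differed by about 3.5 mm on where the tray and grille were. I used the wrist view for the insertion and compared positions only within a single view at the end, where the two cameras agree.

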